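Pop open the touch-latch cupboard

ROBOT

A 6-joint arm with a two-finger parallel gripper is mounted at the origin on the work surface; the furniture and walls round the work are solid. World frame = base frame: x ahead of the robot, y to its left, z up, the work surface at z = 0. Lengths are in m, angles in rad, forces in N, time in s.
With the tool pointing down it reaches from about 0.275 to 0.825 m from the base axis. Payload 4.9 kg.
Tool frame: the origin (TCP) lies midway between the tips of the shut fingers; the grasp point (between the pads) lies 19 mm behind it (bot.grip_depth is the distance from the TCP to the grasp point, in m); z points along the fingers, y is the line along which they close (so a half turn about z gives the same grasp; the last joint's range is limited). The gripper opens to 85 mm and grips with 20 to 120 N. Pads are 22 mm wide; open, the fingers measure 114 mm over their backs; the gripper's body (76 mm by 85 mm) begins 54 mm behind the grasp point. The pads swing forward as they close: fully open they stand 13 mm farther back than shut.
Start: joints at [1.004, 0.326, -0.193, 1.052, 0, 1.437], TCP at [0.231, 0.499, 0.231] pointing down, gripper open.
Joint ranges: [-2.65, 2.65], [-0.97, 1.79], [-1.3, 1.35], [-1.93, 2.1], [-1.47, 1.37], [-3.14, 3.14]. Speed limits (rad/s): [2.57, 2.57, 3.14, 3.14, 3.14, 3.14].

INTERFACE

Orientations are given as a unit quaternion [w, x, y, z].
In Python, from cell import bot gives the robot as it stands. Calls block until the motion is done:
- bot.move_pose(position, orientation): joint-space move of the TCP to a pose.
- bot.move_linear(position, speed=0.15, rotation=None, until_force=None): straight line of the TCP; rotation=None keeps the orientation; speed is the mean speed in m/s. With until_force (N) it stops when the force on the tool has changed by that much, and returns True; else False.
- bot.goto_joints(angles): joint-space move.
- bot.set_gripper(opening, grasp_force=None): opening from 0.0 (shut) to 1.0 (fully open); grasp_force is the grip in N (None keeps the last); returns when the fingers have stopped.
- bot.wait(seconds).
- bot.solve_ik(position, orientation): joint angles nearest the present ones, or None.
- bot.camera(name): name is "side" or "top"; returns the picture (480x640x3 uint8, red, green, blue); there is no depth.
- bot.calibration(name): a dict with "mtx" (3x3 intrinsics, pixels), "k1" (the pictures are not rectified: a ray, as slopes to the right and down, at radius r is drawn at 1 + k1 r^2 times it, then the intrinsics apply), "extrinsics" (4x4, takes a point from world to camera coordinates). Camera axes: x right, y down, z forward; pixel columns grow to the right and rows downward; lengths in m; the calibration is good to about 2 mm. A picture is of the moment at which its call begins. calibration takes no time and is no camera call.
A pose or a line that the arm cannot do raises bot.PlanningError and nothing moves.
- bot.close_job(): hands the job in; it is judged then, once.
Trained networks look in the newest picture that a camera, given by its name, has taken for a name from the list of things; names that differ only in an ending like _2 or _b are one class to them, and where a whole thing is asked for, a point or a joint stands for the part that bears it (a point fixed in the world has none). Each returns a list of dicts, best first, with "confidence" (0 to 1); they miss things now and then, are a little off and sometimes report something else, mostly with a low value. They report only what shows in the picture. A call takes as long as a camera call. They do not tell look-alikes from the thing itself.
- bot.search_frame(camera, thing): "bbox" ([left, top, width, height] in pixels, round what is visible of it).
Readings, each from a call of its own:
- bot.read_clock(): time.
- bot.read_joint_positions(): joint angles.
- bot.read_joint_vel(): joint speeds.
- bot.read_joint_efforts(): joint torques, N m.
- bot.read_position(): TCP position.
- bot.read_tool_rot(): TCP orientation.
- bot.read_ft_force(): force on the tool from outside, world axes, zero at the start.
- bot.read_moment(): the same for the moment, N m.
- bot.read_gripper_width(): opening from 0.0 (shut) to 1.0 (fully open).
- bot.read_finger_force(): force on a finger pad.
Only numpy, scipy, OpenCV 4.12 (cv2) and the standard library are available. Lean on these libraries where they do the work, as an engineer would, in place of code of your own. Each camera call takes 0.05 s, during which the arm holds its last target. There are 200 camera calls.

TASK

Open the small cupboard with the green door, using only the fingertips or the outside of the fingers: first slide the red soup tin along the worktop out of the way of the door's swing, wholly past one side of the door, without pinching, lifting or tipping it, then press the door in at its free edge (the right-hand one) so that its touch latch lets go, and back away so that it springs ajar without hitting the tin. Leave the white cupboard shut and everything else where it stands.

Things in the scene. Friction and masses are not known exactly. Their poses are not given: they have to be found in the camera images.
- green: small worktop cupboard with the green door, pale wood, fixed. Origin: middle of its underside, on the worktop. Its x points from door to back, y to the left as one faces the door, z up. Body 140 deep, 180 wide, 172 tall, empty top. Shut, the door's flat outer face is at x = -93 and spans y -90 to 90, z 10 to 172. The one to open. The two stand side by side, either way round.
- green_hinge (a point): the green door's hinge axis (upright), at its left edge, at the height of the door's lower edge. The door is a plain slab without a handle, 180 wide, 162 tall, 14 thick, with a 9 mm gap between it and the cupboard body; its free edge is the right one (y = -90 in green).
- green_door (a joint): green door angle, rad: 0 shut and latched, negative pressed in, positive open (free edge toward the robot). About 3 N at the free edge moves it in 6 mm (-0.04) to a firm stop, which frees the catch (press until the force rises to 8 N or more); when the finger backs away a damped spring swings it out in 1.5 s to rest at 0.58 (free edge 100 mm out). Pulling does not free it; it does not latch again.
- green_push (a point): point on the green door's outer face at which to press: 20 mm in from the free edge, 30 mm below the door's top (142 above the worktop). It moves with the door; x points into the door, y toward the hinge, z up.
- soup_tin_mid (a point): centre of the loose red soup tin, upright, 57 diameter, 72 tall, 0.13 to 0.25 kg, its axis 65 to 85 mm before the green door's face, in its swing. In green's axes it is clear with its axis beyond y = -115 (past the free edge; free at least to y = -145) or y = 115, or x below -235. Closed fingertips at half its height or lower slide it without tipping.
- white: small worktop cupboard with the white door, pale wood, fixed. Origin: middle of its underside, on the worktop. Its x points from door to back, y to the left as one faces the door, z up. Body 140 deep, 180 wide, 172 tall, empty top. Shut, the door's flat outer face is at x = -93 and spans y -90 to 90, z 10 to 172. Built like the green one. Leave it shut.
- white_door (a joint): white door angle, rad: 0 shut and latched, positive open; touch latch like the green one's. To stay shut.
- teal_tin_mid (a point): centre of the teal tin, 57 diameter, 72 tall, upright and loose before the white cupboard; leave alone.
- mug_mid (a point): 48 mm above the base of a white mug, about 78 x 110 x 97 tall with its handle; leave alone.
- jam_jar_mid (a point): centre of the jam jar with the gold lid, 71 diameter, 110 tall; leave alone.
- garlic_mid (a point): centre of the garlic bulb, 60 x 57 x 58; leave alone.
There are look-alikes about, which are no part of the job. Leave any purple look-alike of the part that bears soup_tin_mid alone.

How it is judged:
On the way, in this order (a step that is already met when the one before it is completed fails the run):
1. the soup tin has been slid clear of the green door's swing, the door still shut ((y of soup_tin_mid in the frame of green below -0.115 m or y of soup_tin_mid in the frame of green above 0.115 m or x of soup_tin_mid in the frame of green below -0.235 m) and value of joint green_door below 0.03 rad), for 0.1 s.
2. the green door has sprung ajar (value of joint green_door above 0.5 rad), for 0.2 s.
At the end, for the whole second after the job is handed in: The green door stands ajar (0.5 rad or more); the soup tin stands upright (within 0.1 rad) and at rest on the worktop, clear of the door's swing (its axis beyond y = +-115 mm or x < -235 mm in the green cupboard's axes); the white door is shut (value of joint green_door above 0.5 rad and linear speed of soup_tin below 0.02 m/s and (y of soup_tin_mid in the frame of green below -0.115 m or y of soup_tin_mid in the frame of green above 0.115 m or x of soup_tin_mid in the frame of green below -0.235 m) and angle between soup_tin_mid's own z axis and vertical below 0.1 rad and height (world z) of soup_tin_mid below 0.045 m and value of joint white_door below 0.03 rad); the robot touches nothing.
It fails at once if the soup tin is lifted or tipped over (height (world z) of soup_tin_mid above 0.05 m or angle between soup_tin_mid's own z axis and vertical above 0.5 rad).
It fails at once if the soup tin is pinched or struck hard (over 15 N) (contact force between the fingers and soup_tin above 15 N).
It fails at once if the green door hits the soup tin (contact force between green_door and soup_tin above 0.3 N).
It fails at once if the white door is opened (value of joint white_door above 0.05 rad).
It fails at once if the teal tin, mug, jam jar or garlic is moved more than 2 cm (distance of any of teal_tin_mid, mug_mid, jam_jar_mid, garlic_mid from where it was at the start of the episode above 0.02 m).
It also fails if it takes over 51 s, if anything falls off the work surface, if the arm or the gripper's body presses on something with over 40 N, if the wrist force passes 120 N, or if a joint passes its speed limit or range.

## Working session

There is one attempt and no reset: what is moved stays moved. The work goes in short steps, each a Python script; the robot and the scene stay as the last script left them, time stands still between calls to the robot, and variables do not carry over. Pictures are saved under pics/ and viewed, at most 10 in all, crops included, and the job is handed in when it is done.

```bash
mkdir -p pics; ls
python3 - <<'E'
from cell import bot
import cv2
for n in("side","top"):
    cv2.imwrite(f"pics/{n}0.png",bot.camera(n)[:,:,::-1])
    c=bot.calibration(n); print(n,c)
    for t in("green","white","soup_tin_mid","teal_tin_mid","mug_mid","jam_jar_mid","garlic_mid","green_door"):
        print(t,[( [round(v) for v in d["bbox"]],round(d["confidence"],2)) for d in bot.search_frame(n,t)])
print(bot.read_clock(),bot.read_tool_rot())
E
```

```text
pics
side {'mtx': array([[575.16345393,   0.        , 317.30257288],
       [  0.        , 575.16345393, 235.65946309],
       [  0.        ,   0.        ,   1.        ]]), 'k1': -0.062146364369918404, 'extrinsics': array([[-0.07677839, -0.9970393 , -0.00420927,  0.0559362 ],
       [-0.8396658 ,  0.066935  , -0.53896294,  0.46251417],
       [ 0.53764898, -0.03784632, -0.84231896,  1.28798712],
       [ 0.        ,  0.        ,  0.        ,  1.        ]])}
green [([342, 152, 75, 90], 0.59)]
white [([219, 160, 77, 85], 0.68)]
soup_tin_mid [([378, 241, 21, 33], 0.77), ([372, 285, 27, 36], 0.65)]
teal_tin_mid [([262, 249, 23, 33], 0.6)]
mug_mid []
jam_jar_mid []
garlic_mid [([451, 194, 22, 23], 0.79)]
green_door [([339, 197, 82, 44], 0.82)]
top {'mtx': array([[614.24326182,   0.        , 331.07471789],
       [  0.        , 614.24326182, 241.07813347],
       [  0.        ,   0.        ,   1.        ]]), 'k1': 0.02291019441796358, 'extrinsics': array([[ 0.12461647, -0.99215293,  0.0101636 , -0.02313531],
       [-0.90728984, -0.11809179, -0.40358329,  0.50451264],
       [ 0.40161658,  0.04107179, -0.91488646,  1.40429338],
       [ 0.        ,  0.        ,  0.        ,  1.        ]])}
green [([369, 166, 89, 100], 0.96)]
white [([241, 152, 89, 97], 0.63)]
soup_tin_mid [([385, 318, 25, 29], 0.89), ([395, 267, 27, 29], 0.86)]
teal_tin_mid [([275, 253, 27, 34], 0.78)]
mug_mid [([163, 202, 43, 42], 0.93), ([240, 149, 87, 100], 0.6)]
jam_jar_mid [([190, 272, 38, 38], 0.59)]
garlic_mid [([487, 231, 25, 19], 0.73)]
green_door [([367, 220, 78, 49], 0.97), ([193, 267, 35, 42], 0.53)]
0.9 [ 7.60498714e-06  2.14715528e-01  9.76676631e-01 -7.90514455e-06]
```

View pics/side0.png

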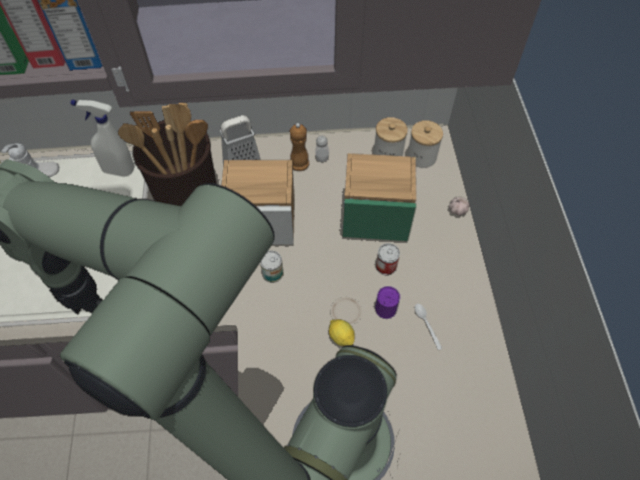

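View pics/top0.png

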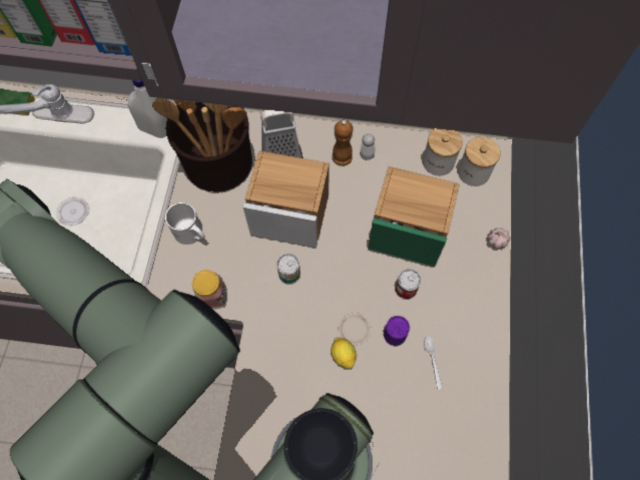

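```bash
python3 -c "
import cv2
a=cv2.imread('pics/top0.png')[150:360,230:530];cv2.imwrite('pics/crop0.png',cv2.resize(a,None,fx=2.6,fy=2.6,interpolation=cv2.INTER_CUBIC))"
```

```text
(no output)
```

View pics/crop0.png

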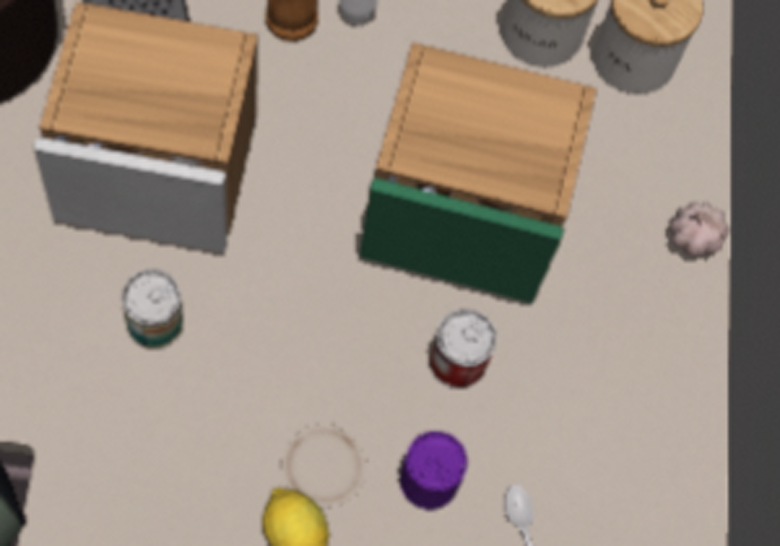

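The red tin is at top (408,283) and side (388,259). It could be confused with the purple tin at top (397,330) / side (387,302), which is a decoy, and the teal one at top (288,268). The red one stands before the green door, so I choose it. Next I fit the cupboard and tin poses.

```bash
cat > h.py <<'E'
import numpy as np, cv2
from cell import bot
from scipy.optimize import minimize, least_squares
def proj(n,P):
    c=bot.calibration(n); E=c["extrinsics"]; q=np.atleast_2d(P)@E[:3,:3].T+E[:3,3]
    s=q[:,:2]/q[:,2:]; s=s*(1+c["k1"]*(s**2).sum(1,keepdims=True))
    return s@c["mtx"][:2,:2].T+c["mtx"][:2,2]
def cyl(x,y,z,r=.0285,h=.072):
    a=np.linspace(0,2*np.pi,60); return np.vstack([np.c_[x+r*np.cos(a),y+r*np.sin(a),0*a+z+d] for d in(-h/2,h/2)])
def fitcyl(boxes,z=None,x0=(.5,0.,.036),r=.0285,h=.072):
    def f(p):
        o=[]
        for n,b in boxes.items():
            u=proj(n,cyl(*p[:2],p[2] if z is None else z,r,h)); lo,hi=u.min(0),u.max(0)
            o+=list(np.r_[lo,hi]-np.r_[b[0],b[1],b[0]+b[2],b[1]+b[3]])
        return o
    s=least_squares(f,x0,loss="soft_l1"); return s.x,s.fun
def pose(p): 
    c,s=np.cos(p[2]),np.sin(p[2]); return np.array([[c,-s],[s,c]]),np.array(p[:2])
def G(p,P):
    R,t=pose(p); P=np.atleast_2d(np.array(P,float)).copy(); P[:,:2]=P[:,:2]@R.T+t; return P
E
cat > a.py <<'E'
from h import *
img={n:cv2.imread(f"pics/{n}0.png") for n in("side","top")}
slab=np.array([[x,y,z] for x in(-.093,-.079) for y in(-.09,.09) for z in(.01,.172)])
S=4;M={};roi={"side":(320,180),"top":(350,200)}
for n,(u,v) in roi.items():
    a=img[n][v:v+100,u:u+130]; a=cv2.resize(a,None,fx=S,fy=S,interpolation=cv2.INTER_CUBIC).astype(int)
    m=((a[...,1]>a[...,2]*1.5)&(a[...,1]>a[...,0]*1.1)&(a[...,1]>25)).astype(np.uint8)
    m=cv2.morphologyEx(m,cv2.MORPH_OPEN,np.ones((7,7)))
    k,l,st,_=cv2.connectedComponentsWithStats(m); m=(l==1+st[1:,4].argmax()).astype(np.uint8); M[n]=m; print(n,m.sum(),st)
def cost(p,full=False):
    o=[]
    for n,m in M.items():
        h=cv2.convexHull((((proj(n,G(p,slab))+.5-roi[n])*S-.5)*16).astype(np.int32))
        q=np.zeros_like(m); cv2.fillConvexPoly(q,h,1,shift=4); o.append((q!=m).sum()/m.sum())
    return o if full else sum(o)
best=None
for x in(.6,.7):
  for w in(-.3,0,.3):
    s=minimize(cost,[x,-.15,w],method="Nelder-Mead",options=dict(initial_simplex=[[x,-.15,w],[x+.1,-.15,w],[x,-.05,w],[x,-.15,w+.3]]))
    if best is None or s.fun<best.fun: best=s
g=best.x; print("green",g,cost(g,True)); np.save("g.npy",g)
B={"soup":dict(side=[378,241,21,33],top=[395,267,27,29]),"purple":dict(side=[372,285,27,36],top=[385,318,25,29]),"teal":dict(side=[262,249,23,33],top=[275,253,27,34])}
R,t=pose(g)
for k,b in B.items():
    x,f=fitcyl(b); y,_=fitcyl(b,.036); print(k,x.round(3),y[:2].round(3),"in green",(R.T@(y[:2]-t)).round(3),np.abs(f).max().round(1))
print("garlic",fitcyl({"side":[451,194,22,23],"top":[487,231,25,19]},None,r=.029,h=.05)[0])
E
python3 a.py
```

```text
side 39539 [[     0      0    520    400 168461]
 [    94     78    287    163  39539]]
top 34682 [[     0      0    520    400 173318]
 [    77     76    306    186  34682]]
green [ 0.61481667 -0.14981091 -0.12148029] [np.float64(0.12468701788107944), np.float64(0.11420909982123291)]
soup [ 0.453 -0.164  0.024] [ 0.447 -0.162] in green [-0.165 -0.033] 2.7
purple [ 0.318 -0.143  0.027] [ 0.315 -0.142] in green [-0.299 -0.028] 2.3
teal [0.427 0.135 0.07 ] [0.444 0.137] in green [-0.204  0.264] 1.9
garlic [ 0.60858498 -0.39683606  0.01232726]
```

```bash
cat >> a.py <<'E'
out=[]
for n,m in M.items():
    u,v=roi[n]; a=cv2.resize(img[n][v:v+100,u:u+130],None,fx=S,fy=S,interpolation=cv2.INTER_CUBIC)
    cv2.drawContours(a,cv2.findContours(m,0,1)[0],-1,(0,255,255),1)
    for P in (slab,cyl(*fitcyl(B["soup"],.036)[0][:2],.036)):
        h=cv2.convexHull((((proj(n,G(g,P) if P is slab else P)+.5-roi[n])*S)).astype(np.int32)); cv2.polylines(a,[h],True,(0,0,255),1)
    out.append(a)
cv2.imwrite("pics/ov.png",cv2.resize(np.vstack(out),None,fx=.75,fy=.75))
E
python3 a.py >/dev/null
```

```text
Traceback (most recent call last):
  File "a.py", line 19, in <module>
    s=minimize(cost,[x,-.15,w],method="Nelder-Mead",options=dict(initial_simplex=[[x,-.15,w],[x+.1,-.15,w],[x,-.05,w],[x,-.15,w+.3]]))
  File "a.py", line 13, in cost
    h=cv2.convexHull((((proj(n,G(p,slab))+.5-roi[n])*S-.5)*16).astype(np.int32))
                        ~~~~^^^^^^^^^^^^^
  File "h.py", line 5, in proj
    c=bot.calibration(n); E=c["extrinsics"]; q=np.atleast_2d(P)@E[:3,:3].T+E[:3,3]
ValueError: time passes only in moves, steps and waits
```

```bash
sed -i 's/^def proj/C={n:bot.calibration(n) for n in("side","top")}\ndef proj/; s/c=bot.calibration(n); /c=C[n]; /' h.py; python3 a.py | tail -6; python3 -c "
from cell import bot;print(bot.read_clock())"
```

```text
[    77     76    306    186  34682]]
green [ 0.61481667 -0.14981091 -0.12148029] [np.float64(0.12468701788107944), np.float64(0.11420909982123291)]
soup [ 0.453 -0.164  0.024] [ 0.447 -0.162] in green [-0.165 -0.033] 2.7
purple [ 0.318 -0.143  0.027] [ 0.315 -0.142] in green [-0.299 -0.028] 2.3
teal [0.427 0.135 0.07 ] [0.444 0.137] in green [-0.204  0.264] 1.9
garlic [ 0.60858498 -0.39683606  0.01232726]
0.9
```

View pics/ov.png

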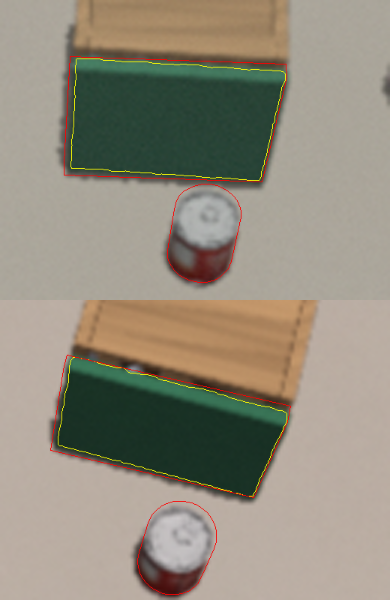

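The overlay shows the red outlines matching the door and tin to about 2 px. The tin sits at green (-0.165, -0.033), so it is 72 mm before the door as the text says. I'll push it to y ≈ -0.13.

```bash
cat >> h.py <<'E'
from scipy.spatial.transform import Rotation as Ro
try: g=np.load("g.npy")
except OSError: g=np.array([.615,-.15,-.12])
g[1]=-.152
Rg=np.eye(3);Rg[:2,:2]=pose(g)[0]
def quat(z,ydir):   # tool z and approx tool y in green axes -> world quat
    z=np.array(z,float);z/=np.linalg.norm(z);y=np.array(ydir,float);y-=z*(y@z);y/=np.linalg.norm(y)
    q=Ro.from_matrix(Rg@np.c_[np.cross(y,z),y,z]).as_quat(); return q[[3,0,1,2]]
def W(x,y,z): return G(g,[x,y,z])[0]
d=np.pi/180
E
cat > b.py <<'E'
from h import *
zt=[np.tan(12*d),-np.tan(15*d),-1]
for s in(1,-1):
    q=quat(zt,[s,0,0]); print("push",s,[None if (j:=bot.solve_ik(W(-.165,y,z),q)) is None else j.round(2) for y,z in((.05,.28),(.05,.022),(-.1,.022))])
for t in(35,45,60):
  for yd in([0,1,0],[0,-1,0]):
    q=quat([np.cos((90-t)*d),0,-np.sin((90-t)*d)],yd); print("press",t,yd[1],[None if (j:=bot.solve_ik(W(x,-.07,z),q)) is None else j.round(2) for x,z in((-.12,.142),(-.085,.142),(-.25,.3))])
E
python3 b.py
```

```text
push 1 [array([-0.18, -0.02, -0.53,  0.83, -0.24,  1.46]), array([-0.18,  0.37, -0.89,  0.09, -0.24,  1.46]), array([-0.54,  0.37, -0.89,  0.01, -0.15,  1.1 ])]
push -1 [array([-0.18, -0.02, -0.53,  0.83, -0.24, -1.68]), array([-0.18,  0.37, -0.89,  0.09, -0.24, -1.68]), array([-0.54,  0.37, -0.89,  0.01, -0.15, -2.04])]
press 35 1 [array([-0.74,  0.1 , -0.99, -0.04,  0.34, -0.52]), array([-0.68,  0.16, -0.92, -0.04,  0.31, -0.48]), array([-1.04, -0.38, -0.86,  0.69,  0.47, -0.82])]
press 35 -1 [array([-0.74,  0.1 , -0.99, -0.04,  0.34,  2.62]), array([-0.68,  0.16, -0.92, -0.04,  0.31,  2.66]), array([-1.04, -0.38, -0.86,  0.69,  0.47,  2.32])]
press 45 1 [array([-0.81,  0.13, -1.15, -0.37,  0.47, -0.53]), array([-0.75,  0.18, -1.09, -0.38,  0.43, -0.47]), array([-1.19, -0.44, -0.99,  0.58,  0.67, -0.91])]
press 45 -1 [array([-0.81,  0.13, -1.15, -0.37,  0.47,  2.62]), array([-0.75,  0.18, -1.09, -0.38,  0.43,  2.67]), array([-1.19, -0.44, -0.99,  0.58,  0.67,  2.23])]
press 60 1 [None, None, array([-1.43, -0.45, -1.16,  0.44,  0.99, -1.08])]
press 60 -1 [None, None, array([-1.43, -0.45, -1.16,  0.44,  0.99,  2.07])]
```

```bash
cat > c.py <<'E'
from h import *
bot.set_gripper(0.0)
q=quat([np.tan(12*d),-np.tan(15*d),-1],[1,0,0])
bot.move_pose(W(-.165,.05,.28),q)
bot.move_linear(W(-.165,.05,.06),speed=.15)
print(bot.move_linear(W(-.165,.05,.022),speed=.06,until_force=4))
f0=bot.read_ft_force()
for y in(.01,-.03,-.06,-.089):
    s=bot.move_linear(W(-.165,y,.022),speed=.04,until_force=8); print(y,s,(bot.read_ft_force()-f0).round(1),bot.read_clock())
    if s: break
bot.move_linear(W(-.165,y+.05,.022),speed=.1)
bot.move_linear(W(-.2,y+.06,.26),speed=.2)
for n in("side","top"):
    cv2.imwrite(f"pics/{n}1.png",bot.camera(n)[:,:,::-1])
    print(n,[( [round(v) for v in e["bbox"]],round(e["confidence"],2)) for e in bot.search_frame(n,"soup_tin_mid")])
a=[cv2.imread(f"pics/{n}1.png")[140:350,250:530] for n in("side","top")]
cv2.imwrite("pics/push1.png",cv2.resize(np.hstack(a),None,fx=1.4,fy=1.4))
print(bot.read_clock())
E
python3 c.py
```

```text
False
0.01 False [-0.1  1.2  1. ] 7.4333
-0.03 False [-0.1  0.3  0.6] 8.5833
-0.06 False [0.8 0.2 0. ] 9.4833
-0.089 False [0.  1.  1.7] 10.3583
side [([414, 245, 25, 28], 0.92), ([374, 287, 25, 29], 0.63)]
top [([383, 316, 27, 29], 0.94), ([434, 276, 28, 32], 0.81)]
12.5583
```

View pics/push1.png

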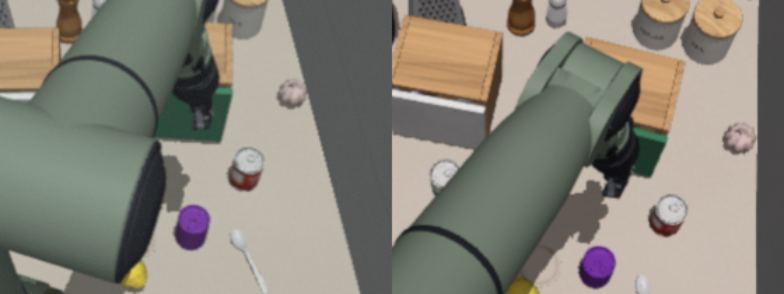

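The tin slid right and stands upright, past the door's free edge, at side (426,259) and top (448,292). Next I measure where it is.

Run:
```python
from h import *
R,t=pose(g)
for a,b in(([378,241,21,33],[395,267,27,29]),([414,245,25,28],[434,276,28,32])):
    for z in(None,.036):
        x,f=fitcyl(dict(side=a,top=b),z); print(x.round(3),"green",(R.T@(x[:2]-t)).round(3))
```

```text
[ 0.453 -0.164  0.024] green [-0.159 -0.031]
[ 0.447 -0.162  0.036] green [-0.165 -0.031]
[ 0.437 -0.264  0.027] green [-0.163 -0.133]
[ 0.433 -0.262  0.036] green [-0.167 -0.132]
```

```bash
cat > e.py <<'E'
from h import *
t=40*d; q=quat([np.sin(t),0,-np.cos(t)],[0,1,0])
bot.move_pose(W(-.2,-.07,.25),q)
bot.move_linear(W(-.125,-.07,.145),speed=.12)
s=bot.move_linear(W(-.07,-.07,.145),speed=.02,until_force=11)
p=bot.read_position(); R,o=pose(g); print("press",s,(R.T@(p[:2]-o)).round(4),p[2].round(3),bot.read_ft_force().round(1))
bot.move_linear(W(-.24,-.05,.28),speed=.2)
bot.wait(2)
for n in("side","top"):
    cv2.imwrite(f"pics/{n}2.png",bot.camera(n)[:,:,::-1])
    print(n,[( [round(v) for v in e["bbox"]],round(e["confidence"],2)) for e in bot.search_frame(n,"soup_tin_mid")])
a=[cv2.imread(f"pics/{n}2.png")[140:350,250:530] for n in("side","top")]
cv2.imwrite("pics/press2.png",cv2.resize(np.hstack(a),None,fx=1.4,fy=1.4))
print(bot.read_clock(),bot.read_ft_force().round(1))
E
python3 e.py
```

```text
press True [-0.0964 -0.0706] 0.144 [-6.9  0.6  5.4]
side [([374, 285, 23, 35], 0.85)]
top [([366, 167, 92, 110], 0.7), ([444, 278, 19, 30], 0.67)]
20.3583 [ 0.7 -0.2 -0.3]
```

View pics/press2.png

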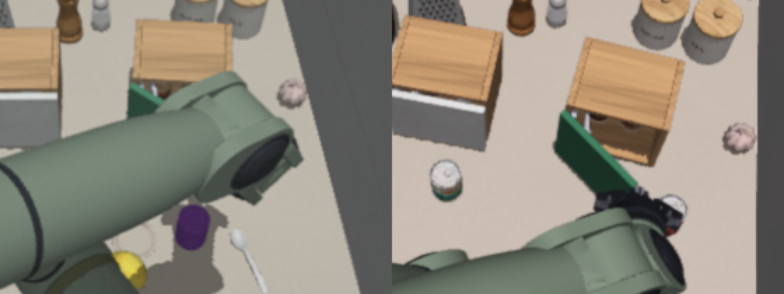

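The door stands ajar, its free edge near the gripper in the top view, and the tin still stands at top (450,292). I'll back away and check for clearance before handing in.

Run:
```python
from h import *
bot.move_linear(W(-.27,.02,.34),speed=.15)
bot.wait(.5)
b={}
for n in("side","top"):
    cv2.imwrite(f"pics/{n}3.png",bot.camera(n)[:,:,::-1])
    print(n,[( [round(v) for v in e["bbox"]],round(e["confidence"],2)) for e in bot.search_frame(n,"soup_tin_mid")])
a=[cv2.imread(f"pics/{n}3.png")[140:350,250:530] for n in("side","top")]
cv2.imwrite("pics/end3.png",cv2.resize(np.hstack(a),None,fx=1.4,fy=1.4))
print(bot.read_clock(),bot.read_ft_force().round(1))
```

```text
side [([414, 246, 27, 30], 0.8), ([374, 284, 25, 36], 0.75)]
top [([435, 276, 28, 31], 0.92)]
21.8583 [-0.3  0.5  0.5]
```

View pics/end3.png

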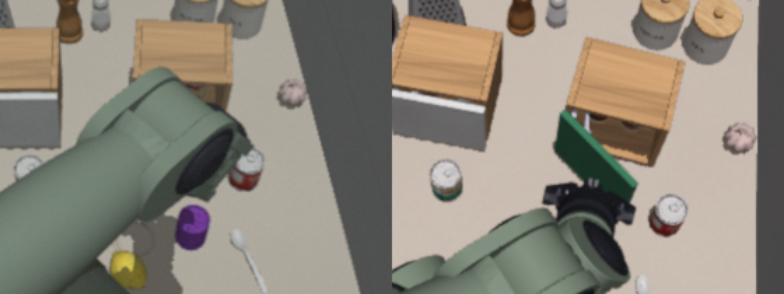

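The tin hasn't moved (top 449,292), the green door is ajar, the white door is shut and the robot is touching nothing.

```bash
python3 -c "
from cell import bot
print(bot.close_job())"
```

```text
the job is handed in; nothing more can be done
None
```

The job is handed in (no verdict was returned): the red tin was slid clear to about y = -0.132 m in green's axes and stands upright, the green door sprang ajar without moving it, the white door is still shut, and the robot is clear of everything.

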